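Start the laundry timer against the stop rail

ROBOT

A 6-joint arm with a two-finger parallel gripper is mounted at the origin on a cart in front of the work surface, level with it; the furniture and walls round the work are solid. World frame = base frame: x ahead of the robot, y to its left, z up, the work surface at z = 0. Lengths are in m, angles in rad, forces in N, time in s.
With the tool pointing down it reaches from about 0.375 to 0.9 m from the base axis. Payload 3.1 kg.
Tool frame: the origin (TCP) lies at the very end of the fingers, on their centre line; the grasp point (between the pads) lies 19 mm behind it; y points along the fingers, x is the direction in which the jaws open and shut, and the axes are right-handed (so a half turn about y gives the same grasp; the last joint's range is limited). The gripper opens to 85 mm and grips with 20 to 120 N. Pads are 22 mm wide; open, the fingers measure 114 mm over their backs; the gripper's body (76 mm by 85 mm) begins 54 mm behind the grasp point. The pads swing forward as they close: fully open they stand 13 mm farther back than shut.
Start: joints at [1.026, 0.527, 1.433, -0, 1.181, -0.178], TCP at [0.224, 0.584, 0.231] pointing down, gripper open.
Joint ranges: [-3.08, 3.08], [-0.75, 2.2], [0.22, 2.44], [-1.43, 4.57], [0, 2.65], [-2.85, 2.85]. Speed limits (rad/s): [2.79, 2.79, 3.14, 3.14, 3.14, 3.14].

INTERFACE

Orientations are given as a unit quaternion [w, x, y, z].
In Python, from plant import r gives the robot as it stands. The module is installed in compiled form; this text tells all that it offers.
- The arm moves only by the tool arm_command, never from a script. Its argument "targets" is a list of rows, each a list of 3 entries, a list of its own where there are three numbers: the opening, from 0 (shut) to 1 (fully open), then the shift along the tool's x, y, z in m, then the turn about the tool's y in degrees. A call has 1 to 8 rows; each row is the pose to reach, as a shift and turn from the pose commanded when the call began, along the tool's axes at that moment; what a row does not reach only later rows make up. A row lasts 1/12 s, in which the tool goes at most 41.7 mm and 7.16 degrees, less where a joint would pass 70% of its speed; a pose out of reach is approached as far as the arm can. A call with a gripper value outside its range is refused whole. The fingers move at their own pace and stop on an object; "newtons" is the grip in N (left out, the last holds). Time passes only in rows, so rows that repeat a pose let the fingers close. It gives the time, the measured TCP pose, the force and the opening at its end, in the units of the state.
- r.get_state(): the state, without advancing time (a new reading comes with each control period).
- r.camera(name): name is "scene" or "top"; returns the picture (480x640x3 uint8, blue, green, red); there is no depth.
- r.calibration(name): a dict with "mtx" (3x3 intrinsics, pixels), "view" (4x4, takes a point from world to camera coordinates). Camera axes: x right, y up, looking along -z (the intrinsics and any distortion apply to the point x, -y, -z); pixel columns grow to the right and rows downward; lengths in m; the calibration is good to about 2 mm. A picture is of the moment at which its call begins. calibration takes no time and is no camera call.
- r.sign_off(): hands the job in, once; it reports no verdict.
Trained networks look in the newest picture that a camera, given by its name, has taken for a name from the list of things; names that differ only in an ending like _2 or _b are one class to them, and where a whole thing is asked for, a point or a joint stands for the part that bears it (a point fixed in the world has none). Each returns a list of dicts, best first, with "confidence" (0 to 1); they miss things now and then, are a little off and sometimes report something else, mostly with a low value. They report only what shows in the picture. A call takes as long as a camera call.
- r.find_in(camera, thing): "xyz" ([x, y, z] in m, in world coordinates, good to about 4 mm: the middle of the surface that is visible of it).
- r.place_of(camera, thing): "xyz" ([x, y, z] in m, in world coordinates, good to about 4 mm: a listed point, or the origin of a listed thing).
The state is a dict: "t": time; "joints": joint angles; "joint_vel": joint speeds; "effort": joint torques, N m; "position": TCP position; "tcp_rot": TCP orientation; "force": force on the tool from outside, world axes, zero at the start; "torque": the same for the moment, N m; "opening": finger opening in m.
Only numpy, scipy, OpenCV 4.12 (cv2) and the standard library are available. Lean on these libraries where they do the work, as an engineer would, in place of code of your own. Each camera call takes 0.05 s, during which the arm holds its last target.

TASK

Start the box-shaped laundry timer: push it by the wide key on its front until its back is braced square against the wooden stop rail, then press the key fully in against the rail and hold it in for about a second. Then let the key spring out and back away, leaving the timer standing square against the rail. Do not move the round timer next to it.

Things in the scene. Friction and masses are not known exactly. Their poses are not given: they have to be found in the camera images.
- timer: Loose white box-shaped timer, dark window on top, 80 mm deep (its x), 96 wide (y), 58 high, about 0.17 kg. Origin: centre of underside; z up; x runs from its front, which roughly faces the robot, to its flat back 40 mm from the origin. A wide black key stands out of the front: face 40 mm wide, 24 high, centred at x = -0.050, y = 0, z = 0.032.
- timer_key (a joint): Travel of the timer's key in m: 0 out, 0.006 fully in (then still 4 mm proud of the front). Sprung: starts to move at about 2.5 N, fully in at 7 N, springs out when let go. Unbraced, the timer slides away (at 1 to 2.5 N) before the key gives way.
- stop_rail: Straight wooden rail fixed to the worktop behind both timers, 360 mm long (its y), 30 thick (x), 40 high. Origin: centre of underside; z up; x points squarely away from the timers, so the face to brace against is at x = -0.015. At first the timer's back is 20 to 55 mm short of that face and up to 7 degrees out of square.
- round_timer: The other timer, to be left alone: loose, white, a round drum 84 mm across and 54 high with a small round button on its front. Origin: centre of underside, z up. It stands in front of the rail 0.16 to 0.25 m to the left or right of the box-shaped timer.

How it is judged:
By the outcome, as a careful person would: the job done as asked, in the order asked, and still so for the second after the job is handed in, with the robot touching nothing.
It also fails if it takes over 38 s, if anything falls off the work surface, if the arm or the gripper's body presses on something with over 40 N, if the wrist force passes 120 N, or if a joint passes its speed limit or range.

## Working session

There is one attempt and no reset: what is moved stays moved. The work goes in short steps, Python scripts to look and compute and a tool call to move; the robot and the scene stay as the last step left them, time stands still between calls to the robot, and variables do not carry over. Pictures are saved under pics/ and viewed, and the job is handed in when it is done.

Besides the shell and the picture viewer there is one more tool, called after "Emit:" as name(argument=value, ...) on one line, values as JSON. arm_command: Moves the arm, as the interface text tells. Its arguments: {"type":"object","properties":{"targets":{"type":"array"},"newtons":{"type":"number"}},"required":["targets"]}

```bash
mkdir -p pics
python3 - <<'E'
from plant import r
import cv2,numpy as np
for c in("scene","top"):
    cv2.imwrite(f"pics/{c}0.png",r.camera(c))
    for t in("timer","timer_key","stop_rail","round_timer"):
        for f in (r.place_of,r.find_in):
            print(c,t,f.__name__,[(np.round(d["xyz"],4).tolist(),round(d["confidence"],2)) for d in f(c,t)][:2])
s=r.get_state();print(s)
for c in("scene","top"):print({k:np.round(v,4).tolist() for k,v in r.calibration(c).items()})
E
```

```text
scene timer call [([0.5253, -0.1294, 0.0014], 0.72)]
scene timer call [([0.5145, -0.1103, 0.0574], 0.68)]Traceback (most recent call last):
  File "<stdin>", line 7, in <module>
ValueError: it knows: round_timer, stop_rail, timer
```

Run:
```python
from plant import r
import cv2,numpy as np
for c in("scene","top"):
    cv2.imwrite(f"pics/{c}1.png",r.camera(c))
    for t in("timer","stop_rail","round_timer"):
        for f,n in ((r.place_of,"place"),(r.find_in,"find")):
            print(c,t,n,[(np.round(d["xyz"],4).tolist(),round(d["confidence"],2)) for d in f(c,t)][:2])
s=r.get_state();print(s)
for c in("scene","top"):print({k:np.round(v,4).tolist() for k,v in r.calibration(c).items()})
```

```text
scene timer place [([0.524, -0.1282, 0.0005], 0.67)]
scene timer find [([0.515, -0.1096, 0.0598], 0.96)]
scene stop_rail place [([0.6155, -0.2454, 0.0005], 0.88)]
scene stop_rail find [([0.6077, -0.2136, 0.0392], 0.6)]
scene round_timer place [([0.4949, -0.3209, -0.0023], 0.86)]
scene round_timer find [([0.4891, -0.2997, 0.0507], 0.81)]
top timer place [([0.5267, -0.1273, 0.0005], 0.57)]
top timer find [([0.5269, -0.1313, 0.0575], 0.73)]
top stop_rail place [([0.6133, -0.243, -0.0012], 0.6)]
top stop_rail find [([0.6111, -0.2432, 0.037], 0.9)]
top round_timer place [([0.4942, -0.3205, -0.0004], 0.85)]
top round_timer find [([0.496, -0.3186, 0.0548], 0.71), ([0.6109, -0.2415, 0.0418], 0.47)]
{'t': 0.85, 'joints': array([ 1.02649795e+00,  5.27461426e-01,  1.43269915e+00, -3.09137871e-06,
        1.18133104e+00, -1.78454619e-01]), 'joint_vel': array([ 0.00082688, -0.00062225,  0.00052668, -0.00031276, -0.00018856,
       -0.00077844]), 'effort': array([ 9.93771537e-04, -4.42279458e+01, -1.78424513e+01, -3.62595142e-05,
        5.68565556e-04,  2.26759181e-05]), 'position': array([0.22353235, 0.5836588 , 0.2313344 ]), 'tcp_rot': array([ 0.58262347, -0.58259592, -0.40073977,  0.40067382]), 'force': array([ 0.44062236,  0.01160511, -0.02960841]), 'torque': array([0.01916939, 0.01002571, 0.04784215]), 'opening': 0.08531907918134791}
{'mtx': [[471.0814, 0.0, 317.6897], [0.0, 471.0814, 240.4672], [0.0, 0.0, 1.0]], 'view': [[-0.8843, -0.4668, -0.0003, 0.4051], [0.3528, -0.6686, 0.6546, -0.3615], [-0.3058, 0.5788, 0.756, -0.5941], [0.0, 0.0, 0.0, 1.0]]}
{'mtx': [[519.1383, 0.0, 316.0953], [0.0, 519.1383, 238.9588], [0.0, 0.0, 1.0]], 'view': [[-0.01, -0.9999, 0.006, -0.1676], [0.9941, -0.0092, 0.1082, -0.5831], [-0.1081, 0.0071, 0.9941, -0.8424], [0.0, 0.0, 0.0, 1.0]]}
```

```bash
ls . pics
```

```text
.:
pics

pics:
scene0.png
scene1.png
top1.png
```

View pics/scene1.png

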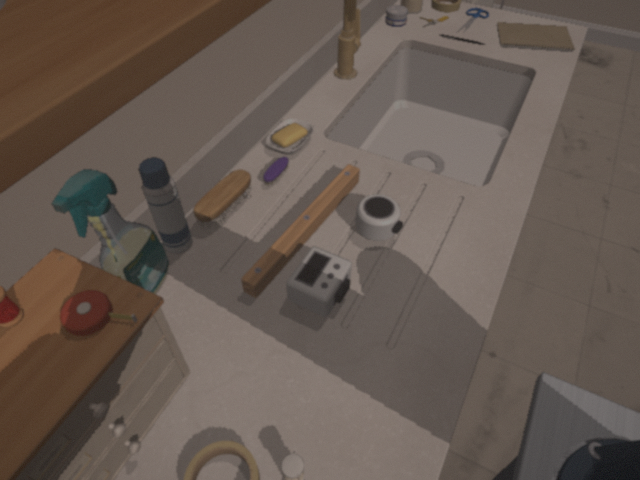

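View pics/top1.png

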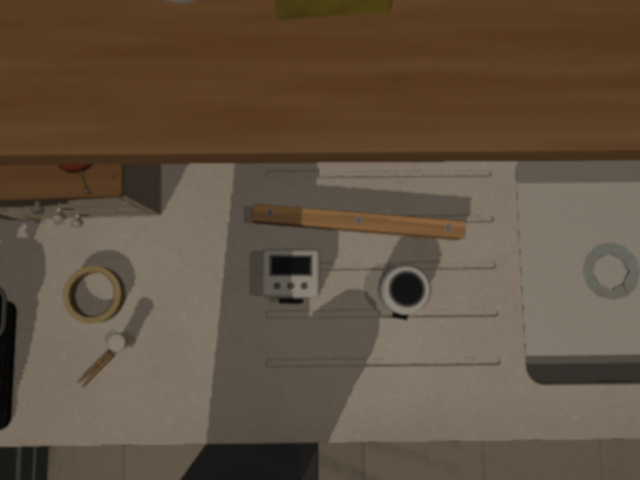

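Run:
```python
import cv2
a=cv2.imread("pics/top1.png")
c=a[195:315,240:440]
c=cv2.convertScaleAbs(c,alpha=1.6)
cv2.imwrite("pics/zoom1.png",cv2.resize(c,(800,480),interpolation=cv2.INTER_CUBIC))
```

```text
(no output)
```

View pics/zoom1.png

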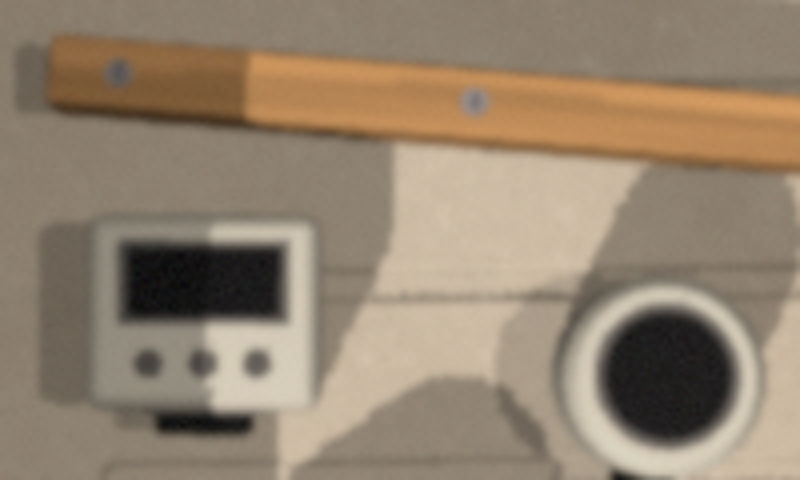

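```bash
cat > h.py <<'E'
import numpy as np,cv2
from plant import r
def back(cam,px,z):
    k=r.calibration(cam);K=k["mtx"];V=np.array(k["view"])
    d=np.array([(px[0]-K[0][2])/K[0][0],-(px[1]-K[1][2])/K[1][1],-1.])
    R=V[:3,:3];C=-R.T@V[:3,3];d=R.T@d
    return C+d*(z-C[2])/d[2]
def proj(cam,p):
    k=r.calibration(cam);K=np.array(k["mtx"]);V=np.array(k["view"])
    q=V[:3,:3]@np.array(p)+V[:3,3];q=K@np.array([q[0],-q[1],-q[2]]);return q[:2]/q[2]
E
python3 - <<'E'
from h import *
def z(x,y):return (240+x/4-.4,195+y/4-.4)
def P(x,y,h):return back("top",z(x,y),h)[:2]
a=cv2.imread("pics/top1.png").astype(float)
sat=(a[...,2]-a[...,0])
# rail mask centroid/direction
hsv=cv2.cvtColor(a.astype(np.uint8),cv2.COLOR_BGR2HSV)
m=((hsv[...,1]>105)).astype(np.uint8);m[:195]=0;m[250:]=0;m[:,:245]=0;m[:,475:]=0
n,l,st,ce=cv2.connectedComponentsWithStats(m);i=1+np.argmax(st[1:,4]);print(st[i])
ys,xs=np.where(l==i)
cols=np.arange(262,455)
lo=np.array([ys[xs==c].max() for c in cols])+.5
hi=np.array([ys[xs==c].min() for c in cols])-.5
for n,e in(("bottom",lo),("top",hi)):
    p=np.polyfit(cols,e,1)
    A=back("top",(262,np.polyval(p,262)),.04);B=back("top",(455,np.polyval(p,455)),.04)
    print(n,A,B,np.degrees(np.arctan2(A[0]-B[0],A[1]-B[1])))
for e in xs.min()-.5,xs.max()+.5: print("end",back("top",(e,ys[abs(xs-e)<2].mean()),.04))
c=[P(95,218,.058),P(315,220,.058),P(312,410,.058),P(95,405,.058)];print(np.round(c,4),np.mean(c,0))
w=[P(125,245,.058),P(288,243,.058),P(284,320,.058),P(122,318,.058)];print("win",np.round(w,4))
b=[P(148,363,.058),P(257,363,.058)];print("btn",np.round(b,4))
print("key",P(157,425,.044),P(250,425,.044))
# bright threshold timer in scene
E
```

```text
[ 252  204  213   35 3893]
bottom [ 0.60866404 -0.08291419  0.04      ] [ 0.57819779 -0.40545256  0.04      ] 5.396020364681244
top [ 0.64036817 -0.08287265  0.04      ] [ 0.61128174 -0.40674163  0.04      ] 5.131922909599834
end [ 0.6245045  -0.06529548  0.04      ]
end [ 0.59815127 -0.42218773  0.04      ]
[[ 0.5628 -0.0869]
 [ 0.5611 -0.1766]
 [ 0.4842 -0.1746]
 [ 0.487  -0.087 ]] [ 0.52378055 -0.13126776]
win [[ 0.5516 -0.0991]
 [ 0.5518 -0.1655]
 [ 0.5205 -0.1636]
 [ 0.522  -0.0979]]
btn [[ 0.5037 -0.1084]
 [ 0.5033 -0.1525]]
key [ 0.47863683 -0.111085  ] [ 0.47825497 -0.14920056]
```

Run:
```python
import cv2
a=cv2.imread("pics/scene1.png")
c=a[180:330,240:440]
c=cv2.convertScaleAbs(c,alpha=1.6)
cv2.imwrite("pics/zoom2.png",cv2.resize(c,(800,600),interpolation=cv2.INTER_CUBIC))
```

```text
(no output)
```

View pics/zoom2.png

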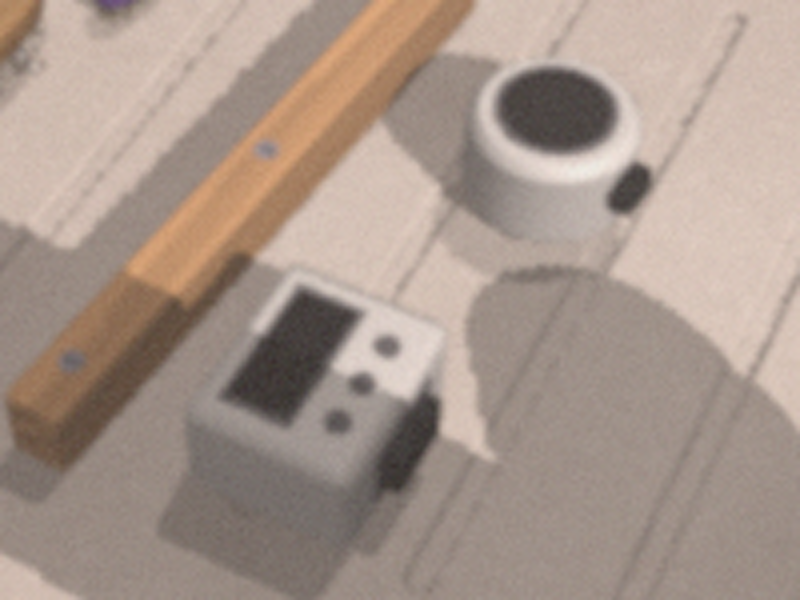

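```bash
cat >> h.py <<'E'
from scipy.spatial.transform import Rotation as Ro
def pose():
    s=r.get_state();q=s["tcp_rot"];return s,s["position"],Ro.from_quat([q[1],q[2],q[3],q[0]]).as_matrix()
E
python3 - <<'E'
from h import *
s,p,R=pose();print(np.round(R,4))
x=np.array([.0924,.9957,0])
for sg in(1,-1):
    t=sg*x; zz=np.cross(t,R[:,1]); print(np.degrees(np.arctan2(-(t@R[:,2]),t@R[:,0])))
for w in([.40,.25,.231],[.40,-.124,.15]): print(np.round(R.T@(np.array(w)-p),4))
E
```

```text
[[ 3.577e-01  1.000e-04 -9.338e-01]
 [ 9.338e-01  1.000e-04  3.577e-01]
 [ 1.000e-04 -1.000e+00 -0.000e+00]]
-15.659427640922702
164.3405723590773
[-0.2484  0.0003 -0.2842]
[-0.5977  0.0813 -0.4179]
```

Emit:
arm_command(targets=[[0,[-0.248,0,-0.284],-15.7],[0,[-0.248,0,-0.284],-15.7],[0,[-0.248,0,-0.284],-15.7],[0,[-0.248,0,-0.284],-15.7],[0,[-0.248,0,-0.284],-15.7],[0,[-0.248,0,-0.284],-15.7],[0,[-0.248,0,-0.284],-15.7],[0,[-0.248,0,-0.284],-15.7]], newtons=60)

```text
t: 1.52
position: [0.3793, 0.2892, 0.2316]
tcp_rot: [-0.522, 0.522, 0.477, -0.476]
force: [0.3, 0.3, 0.7]
opening: 0.0001
```

Run:
```python
from h import *
s,p,R=pose();print(s["t"],p,np.round(R,4),s["opening"],s["force"])
for w in([.40,-.123,.12],): print(np.round(R.T@(np.array(w)-p),4))
```

```text
1.5167 [0.37930248 0.28917763 0.23164004] [[ 9.120e-02  8.000e-04 -9.958e-01]
 [ 9.958e-01  3.000e-04  9.120e-02]
 [ 4.000e-04 -1.000e+00 -8.000e-04]] 0.00013762983159204244 [0.27195462 0.25095607 0.65030914]
[-0.4086  0.1115 -0.0581]
```

Emit:
arm_command(targets=[[0,[-0.408,0.11,-0.058],0],[0,[-0.408,0.11,-0.058],0],[0,[-0.408,0.11,-0.058],0],[0,[-0.408,0.11,-0.058],0],[0,[-0.408,0.11,-0.058],0],[0,[-0.408,0.11,-0.058],0],[0,[-0.408,0.11,-0.058],0],[0,[-0.408,0.11,-0.058],0]])

```text
t: 2.18
position: [0.3947, -0.0328, 0.1452]
tcp_rot: [-0.522, 0.523, 0.477, -0.476]
force: [-0.3, 0.7, -0.0]
opening: 0.0
```

Run:
```python
from h import *
s,p,R=pose();print(s["t"],p,np.round(R,4),s["opening"],s["force"])
for w in([.40,-.123,.015],): print(np.round(R.T@(np.array(w)-p),4))
```

```text
2.1833 [ 0.394712   -0.03284482  0.14523777] [[ 9.160e-02  1.400e-03 -9.958e-01]
 [ 9.958e-01 -4.000e-04  9.160e-02]
 [-3.000e-04 -1.000e+00 -1.400e-03]] 1.803172073685983e-05 [-0.33067254  0.71348872 -0.00186857]
[-0.0892  0.1303 -0.0133]
```

Emit:
arm_command(targets=[[0,[-0.089,0.03,-0.013],0],[0,[-0.089,0.03,-0.013],0],[0,[-0.089,0.06,-0.013],0],[0,[-0.089,0.09,-0.013],0],[0,[-0.089,0.115,-0.013],0],[0,[-0.089,0.128,-0.013],0],[0,[-0.089,0.128,-0.013],0],[0,[-0.089,0.128,-0.013],0]])

```text
t: 2.85
position: [0.3993, -0.1207, 0.0169]
tcp_rot: [0.523, -0.522, -0.476, 0.477]
force: [0.6, -0.3, -0.3]
opening: 0.0001
```

Run:
```python
from h import *
a=r.camera("top");b=r.camera("scene")
cv2.imwrite("pics/top2.png",cv2.resize(cv2.convertScaleAbs(a[195:345,240:440],alpha=1.6),(800,600),interpolation=cv2.INTER_CUBIC))
cv2.imwrite("pics/scene2.png",cv2.resize(cv2.convertScaleAbs(b[180:330,240:440],alpha=1.6),(800,600),interpolation=cv2.INTER_CUBIC))
s,p,R=pose();print(s["t"],p,np.round(R,4),s["opening"],s["force"])
```

```text
2.95 [ 0.40000423 -0.1208802   0.01811959] [[ 9.130e-02  1.500e-03 -9.958e-01]
 [ 9.958e-01 -1.000e-03  9.130e-02]
 [-8.000e-04 -1.000e+00 -1.600e-03]] -0.00027691890958913927 [-1.3177472   1.09115565  0.04923879]
```

View pics/top2.png

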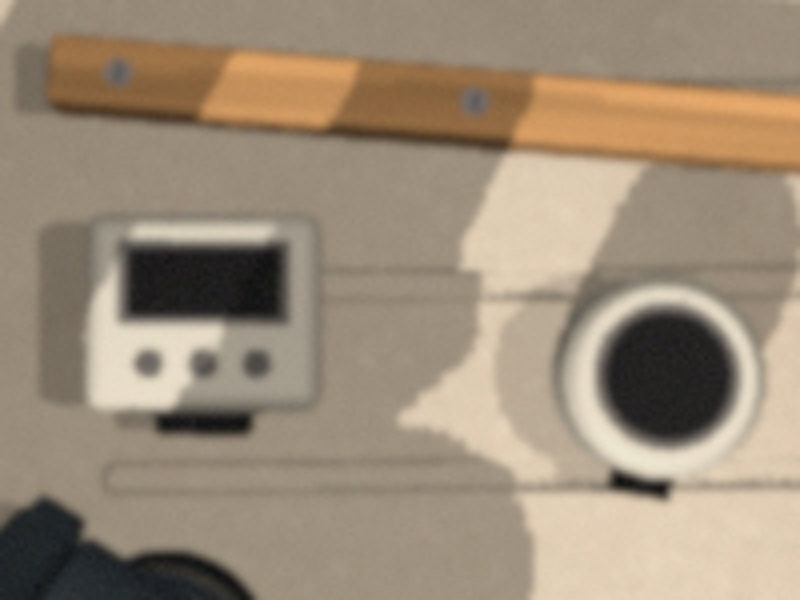

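View pics/scene2.png

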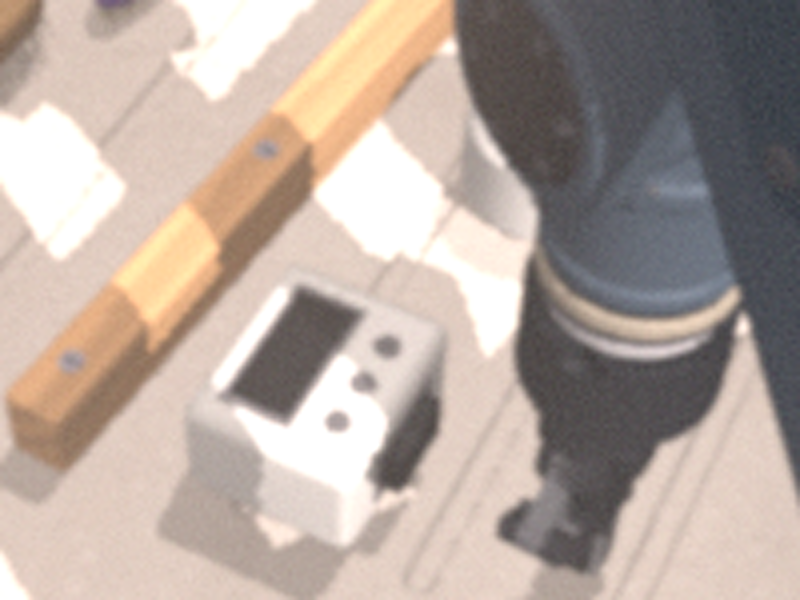

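Emit:
arm_command(targets=[[0,[-0.002,0,-0.015],0],[0,[-0.002,0,-0.03],0],[0,[-0.002,0,-0.042],0],[0,[-0.002,0,-0.05],0],[0,[-0.002,0,-0.055],0],[0,[-0.002,0,-0.059],0],[0,[-0.002,0,-0.063],0],[0,[-0.002,0,-0.067],0]])

```text
t: 3.62
position: [0.4654, -0.1284, 0.0175]
tcp_rot: [0.523, -0.522, -0.476, 0.477]
force: [-2.3, -0.1, 1.8]
opening: 0.0001
```

Emit:
arm_command(targets=[[0,[0,0,-0.003],0],[0,[0,0,-0.006],0],[0,[0,0,-0.009],0],[0,[0,0,-0.012],0],[0,[0,0,-0.014],0],[0,[0,0,-0.015],0],[0,[0,0,-0.015],0]])

```text
t: 4.2
position: [0.4816, -0.1304, 0.0173]
tcp_rot: [-0.522, 0.523, 0.477, -0.476]
force: [0.1, -0.3, -0.5]
opening: -0.0001
```

Run:
```python
from h import *
a=r.camera("top");b=r.camera("scene")
cv2.imwrite("pics/top3.png",cv2.resize(cv2.convertScaleAbs(a[195:345,240:440],alpha=1.6),(800,600),interpolation=cv2.INTER_CUBIC))
cv2.imwrite("pics/scene3.png",cv2.resize(cv2.convertScaleAbs(b[180:330,240:440],alpha=1.6),(800,600),interpolation=cv2.INTER_CUBIC))
s,p,R=pose();print(s["t"],p,np.round(R,4),s["opening"],s["force"])
```

```text
4.3 [ 0.48136806 -0.13038867  0.01733378] [[ 9.170e-02  1.100e-03 -9.958e-01]
 [ 9.958e-01 -5.000e-04  9.170e-02]
 [-4.000e-04 -1.000e+00 -1.100e-03]] 0.0003728833799207621 [-0.24855618  0.24234639 -0.67148437]
```

View pics/top3.png

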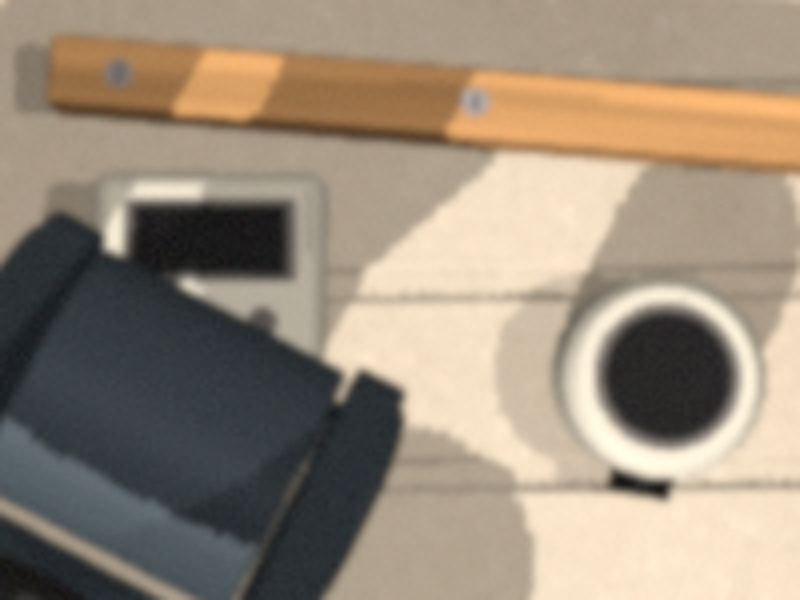

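View pics/scene3.png

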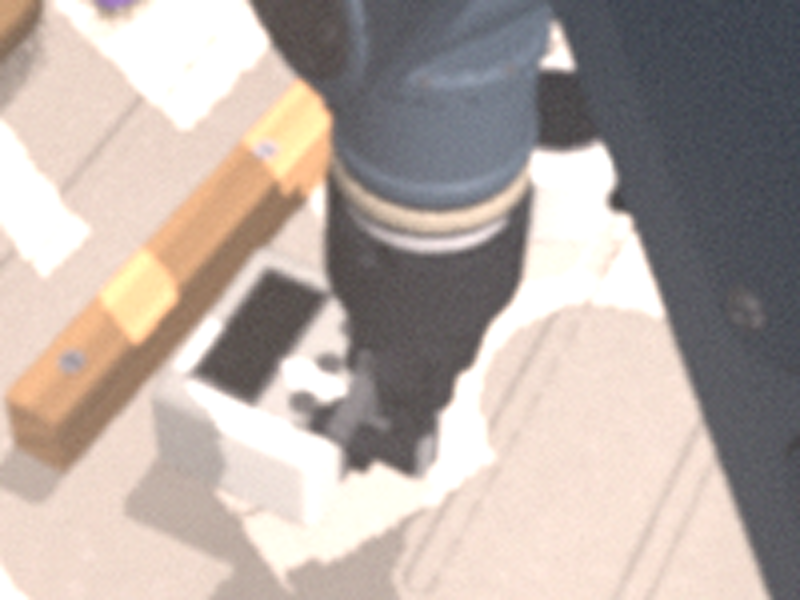

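Emit:
arm_command(targets=[[0,[0,0,-0.003],0],[0,[0,0,-0.006],0],[0,[0,0,-0.009],0],[0,[0,0,-0.012],0],[0,[0,0,-0.015],0],[0,[0,0,-0.016],0],[0,[0,0,-0.016],0]])

```text
t: 4.88
position: [0.4976, -0.1318, 0.0174]
tcp_rot: [-0.522, 0.523, 0.477, -0.476]
force: [0.2, 0.0, 0.6]
opening: 0.0002
```

Run:
```python
from h import *
a=r.camera("top");b=r.camera("scene")
cv2.imwrite("pics/top4.png",cv2.resize(cv2.convertScaleAbs(a[195:345,240:440],alpha=1.6),(800,600),interpolation=cv2.INTER_CUBIC))
cv2.imwrite("pics/scene4.png",cv2.resize(cv2.convertScaleAbs(b[180:330,240:440],alpha=1.6),(800,600),interpolation=cv2.INTER_CUBIC))
s,p,R=pose();print(s["t"],p,np.round(R,4),s["opening"],s["force"])
```

```text
4.9833 [ 0.49713234 -0.13172473  0.01740803] [[ 9.160e-02  8.000e-04 -9.958e-01]
 [ 9.958e-01 -4.000e-04  9.160e-02]
 [-3.000e-04 -1.000e+00 -8.000e-04]] -0.0005076434274791492 [0.84127153 0.0266744  0.36035152]
```

View pics/top4.png

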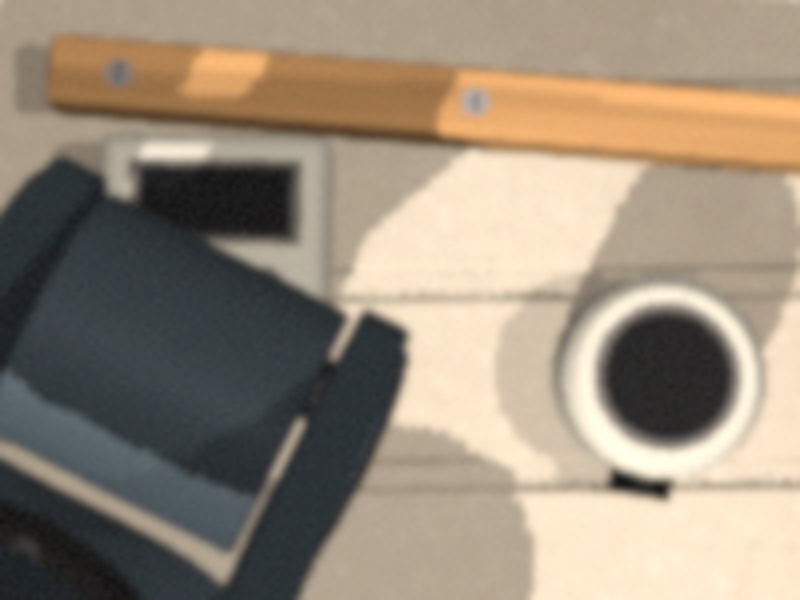

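View pics/scene4.png

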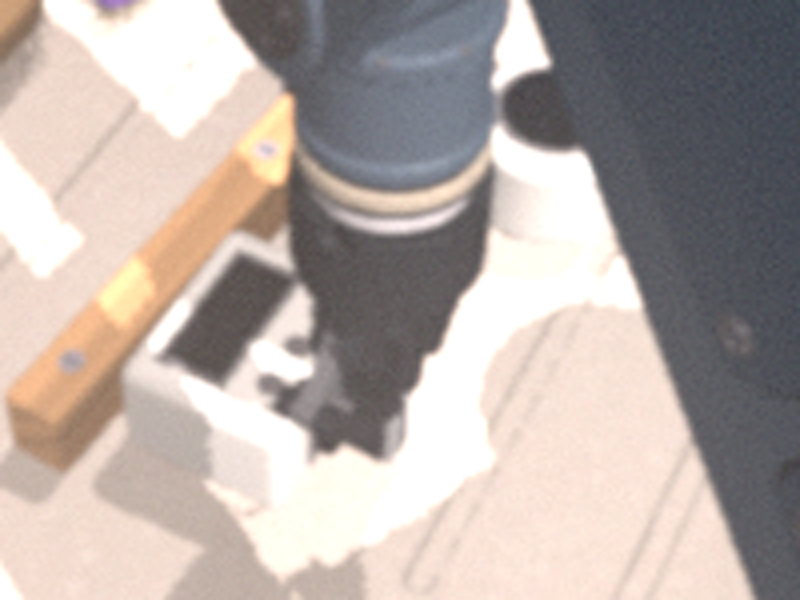

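Emit:
arm_command(targets=[[0,[0.002,0,-0.002],0],[0,[0.003,0,-0.004],0],[0,[0.003,0,-0.006],0],[0,[0.003,0,-0.007],0],[0,[0.003,0,-0.007],0],[0,[0.003,0,-0.007],0]])

```text
t: 5.48
position: [0.5042, -0.1292, 0.0173]
tcp_rot: [-0.522, 0.523, 0.477, -0.476]
force: [-0.5, 0.3, -0.0]
opening: 0.0
```

Run:
```python
from h import *
a=r.camera("top");b=r.camera("scene")
cv2.imwrite("pics/top5.png",cv2.resize(cv2.convertScaleAbs(a[195:345,240:440],alpha=1.6),(800,600),interpolation=cv2.INTER_CUBIC))
cv2.imwrite("pics/scene5.png",cv2.resize(cv2.convertScaleAbs(b[180:330,240:440],alpha=1.6),(800,600),interpolation=cv2.INTER_CUBIC))
s,p,R=pose();print(s["t"],p,s["force"],s["joints"])
```

```text
5.5833 [ 0.50420916 -0.12934173  0.01733301] [-0.60663387  0.04593688  0.02496678] [-4.66024665e-01  7.43958191e-01  1.84066358e+00  7.41189030e-05
  5.56438479e-01 -1.94503942e+00]
```

View pics/top5.png

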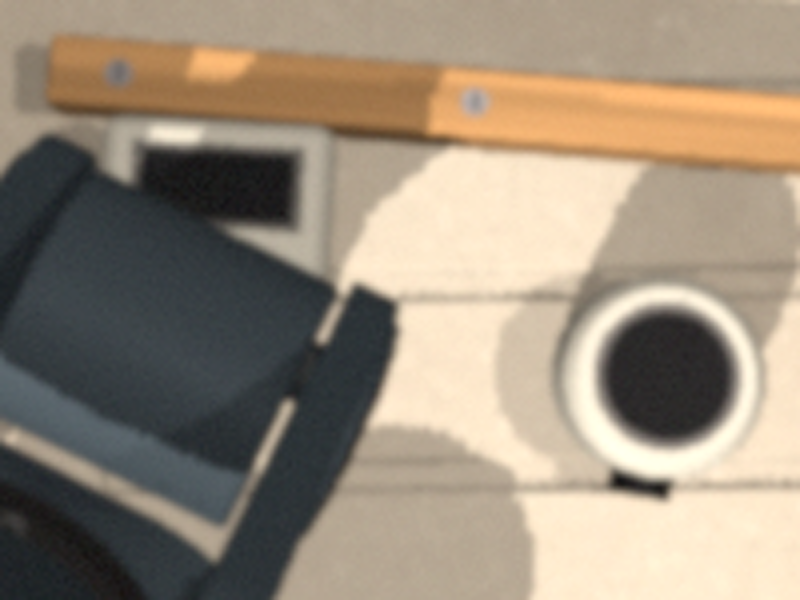

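View pics/scene5.png

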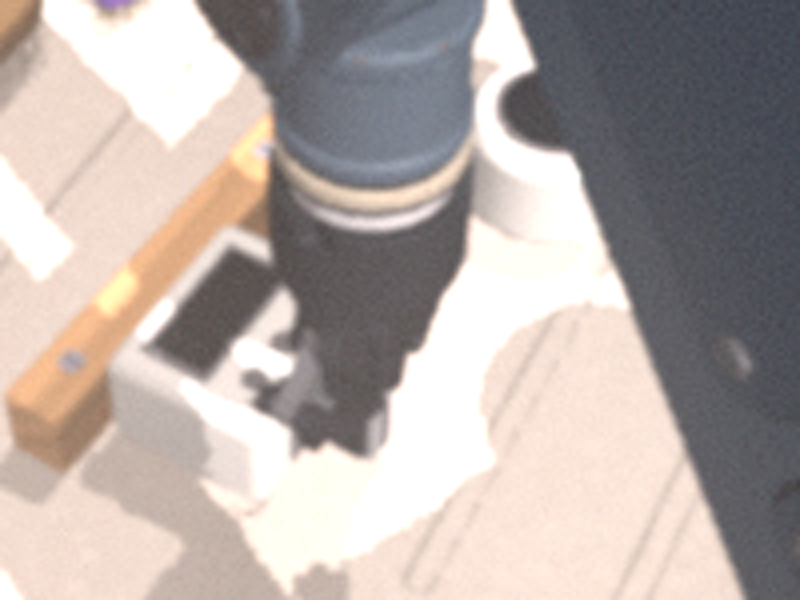

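Emit:
arm_command(targets=[[0,[0,0,-0.001],0],[0,[0,0,-0.002],0],[0,[0,0,-0.003],0],[0,[0,0,-0.003],0],[0,[0,0,-0.003],0]])

```text
t: 6.0
position: [0.5065, -0.1293, 0.0173]
tcp_rot: [0.523, -0.522, -0.476, 0.477]
force: [-2.7, 0.5, 0.6]
opening: -0.0002
```

Run:
```python
from h import *
a=r.camera("top")
cv2.imwrite("pics/top6.png",cv2.resize(cv2.convertScaleAbs(a[205:265,250:350],alpha=1.6),(800,480),interpolation=cv2.INTER_CUBIC))
s,p,R=pose();print(s["t"],p,s["force"])
```

```text
6.05 [ 0.50647154 -0.12935157  0.01731631] [-2.13323566  0.04581501  1.38389676]
```

View pics/top6.png

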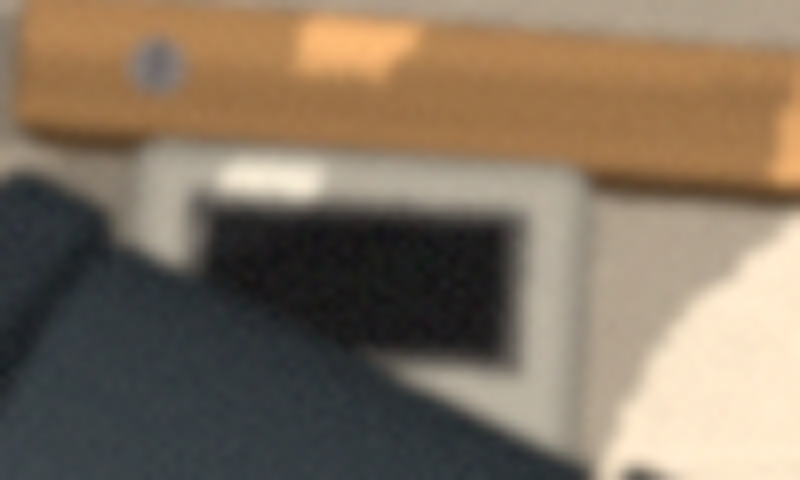

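Emit:
arm_command(targets=[[0,[0,0,-0.001],0],[0,[0,0,-0.002],0],[0,[0,0,-0.003],0],[0,[0,0,-0.004],0],[0,[0,0,-0.004],0]])

```text
t: 6.47
position: [0.5102, -0.1295, 0.0173]
tcp_rot: [0.523, -0.522, -0.476, 0.477]
force: [-4.8, 0.3, 4.2]
opening: 0.0003
```

Emit:
arm_command(targets=[[0,[0,0,-0.001],0],[0,[0,0,-0.002],0],[0,[0,0,-0.002],0]])

```text
t: 6.72
position: [0.5116, -0.1294, 0.0173]
tcp_rot: [0.523, -0.521, -0.476, 0.477]
force: [-6.1, -0.3, 4.5]
opening: 0.0001
```

Emit:
arm_command(targets=[[0,[0,0,-0.001],0],[0,[0,0,-0.001],0],[0,[0,0,-0.001],0]])

```text
t: 6.97
position: [0.5122, -0.1294, 0.0172]
tcp_rot: [0.524, -0.521, -0.476, 0.477]
force: [-6.8, 0.5, 4.9]
opening: -0.0002
```

Emit:
arm_command(targets=[[0,[0,0,-0.001],0],[0,[0,0,-0.001],0],[0,[0,0,-0.001],0]])

```text
t: 7.22
position: [0.5127, -0.1292, 0.0173]
tcp_rot: [0.524, -0.521, -0.476, 0.477]
force: [-6.6, 0.7, 4.9]
opening: -0.0001
```

Run:
```python
from h import *
a=r.camera("top");b=r.camera("scene")
x=cv2.resize(cv2.convertScaleAbs(a[205:265,250:350],alpha=1.6),(600,360),interpolation=cv2.INTER_CUBIC)
y=cv2.resize(cv2.convertScaleAbs(b[220:320,240:360],alpha=1.3),(600,500),interpolation=cv2.INTER_CUBIC)
cv2.imwrite("pics/top7.png",x);cv2.imwrite("pics/scene7.png",y)
s,p,R=pose();print(s["t"],p,s["force"],s["torque"],np.round(R,4),s["effort"])
```

```text
7.3167 [ 0.51270345 -0.12925276  0.01725351] [-7.05171315 -0.46571287  6.02537922] [0.13936495 1.03545645 0.0339981 ] [[ 0.0913 -0.0046 -0.9958]
 [ 0.9958  0.002   0.0912]
 [ 0.0015 -1.      0.0048]] [ 4.56763096e-01 -4.10418069e+01 -1.04835311e+01  3.70537732e-01
 -1.84391767e+00  2.82376120e-02]
```

View pics/top7.png

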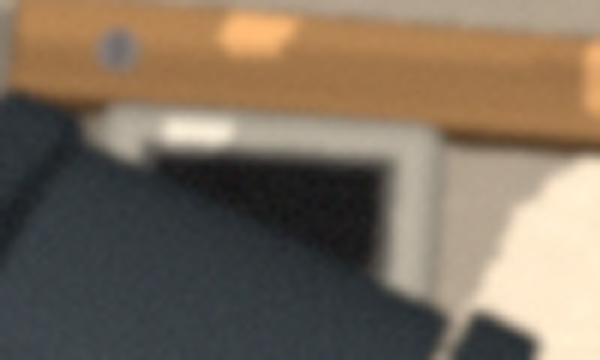

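View pics/scene7.png

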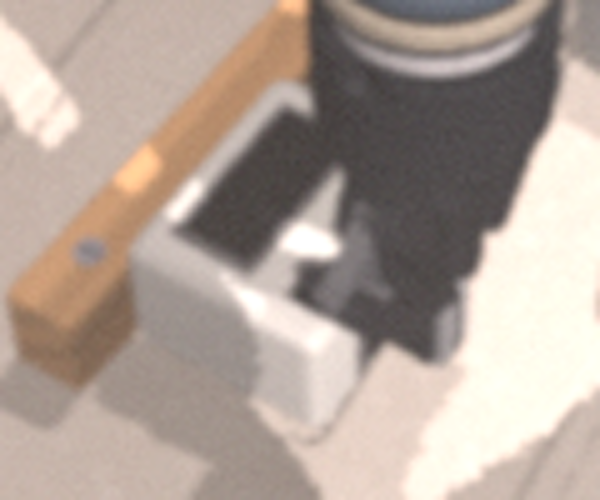

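Emit:
arm_command(targets=[[0,[0,0,-0.001],0],[0,[0,0,-0.002],0],[0,[0,0,-0.002],0]])

```text
t: 7.57
position: [0.513, -0.1288, 0.0172]
tcp_rot: [0.525, -0.519, -0.475, 0.478]
force: [-9.7, 1.2, 8.5]
opening: 0.0003
```

Emit:
arm_command(targets=[[0,[0,0,-0.001],0],[0,[0,0,-0.001],0],[0,[0,0,-0.001],0],[0,[0,0,-0.001],0],[0,[0,0,-0.001],0],[0,[0,0,-0.001],0],[0,[0,0,-0.001],0],[0,[0,0,-0.001],0]])

```text
t: 8.23
position: [0.5132, -0.1285, 0.0172]
tcp_rot: [0.526, -0.519, -0.475, 0.478]
force: [-11.6, 1.3, 8.6]
opening: 0.0001
```

Emit:
arm_command(targets=[[0,[0,0,0],0],[0,[0,0,0],0],[0,[0,0,0],0],[0,[0,0,0],0]])

```text
t: 8.57
position: [0.5131, -0.1285, 0.0172]
tcp_rot: [0.526, -0.519, -0.475, 0.478]
force: [-11.0, 0.2, 8.7]
opening: 0.0
```

Emit:
arm_command(targets=[[0,[0,0,0.002],0],[0,[0,0,0.004],0],[0,[0,0,0.006],0],[0,[0,0,0.008],0],[0,[0,0,0.011],0],[0,[0,0,0.014],0],[0,[0,0,0.018],0],[0,[0,0,0.025],0]])

```text
t: 9.23
position: [0.4952, -0.1295, 0.0177]
tcp_rot: [-0.521, 0.524, 0.477, -0.476]
force: [-0.1, 0.2, -0.3]
opening: 0.0001
```

Emit:
arm_command(targets=[[0,[0,0,0.015],0],[0,[0,0,0.035],0],[0,[0,0,0.055],0],[0,[0,0,0.075],0],[0,[0,0,0.085],0],[0,[0,0,0.085],0]])

```text
t: 9.73
position: [0.4059, -0.1197, 0.0174]
tcp_rot: [0.524, -0.522, -0.476, 0.476]
force: [0.3, 0.1, -0.2]
opening: -0.0002
```

Run:
```python
from h import *
a=r.camera("top");b=r.camera("scene")
cv2.imwrite("pics/top8.png",cv2.resize(cv2.convertScaleAbs(a[195:315,240:440],alpha=1.6),(800,480),interpolation=cv2.INTER_CUBIC))
cv2.imwrite("pics/scene8.png",cv2.resize(cv2.convertScaleAbs(b[220:320,240:360],alpha=1.3),(600,500),interpolation=cv2.INTER_CUBIC))
for t in("timer","round_timer"): print(t,r.place_of("top",t)[:1])
s,p,R=pose();print(s["t"],p,s["force"])
```

```text
timer [{'xyz': [0.5676, -0.1342, 0.0037], 'confidence': 0.66}]
round_timer [{'xyz': [0.4982, -0.3201, -0.0013], 'confidence': 0.98}]
9.9333 [ 0.41044145 -0.12153977  0.01742316] [-0.33572012 -0.79714356  0.38749645]
```

View pics/top8.png

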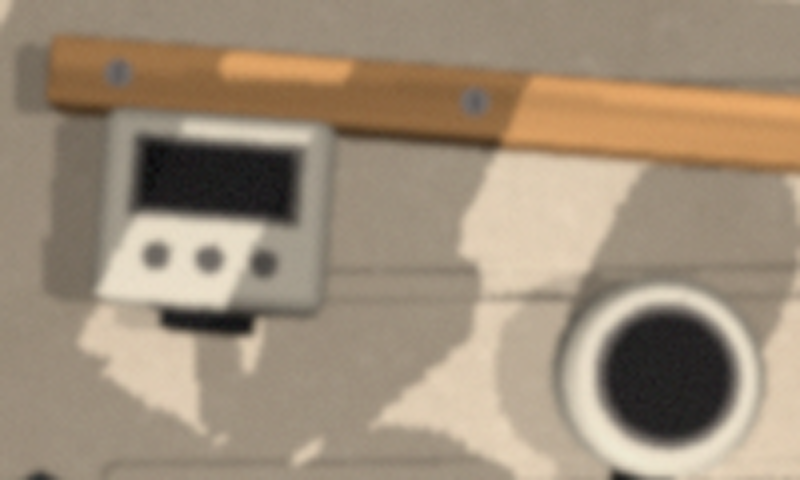

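View pics/scene8.png

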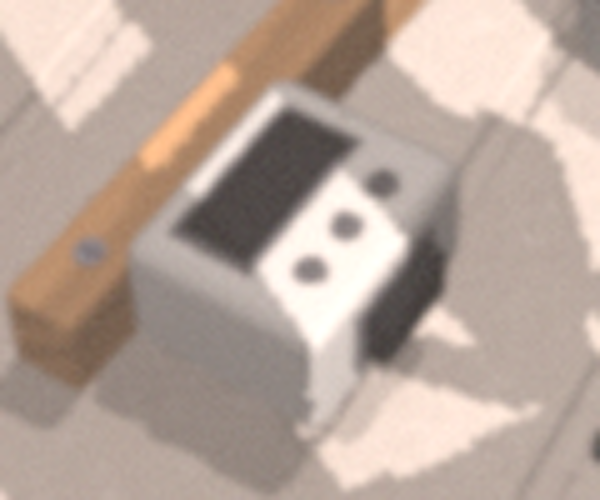

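Run:
```python
from h import *
a=r.camera("top");g=cv2.cvtColor(a,cv2.COLOR_BGR2GRAY)
def an(A,B):return np.degrees(np.arctan2(A[0]-B[0],A[1]-B[1]))
m=(g<40).astype(np.uint8);m[:225]=0;m[252:]=0;m[:,:268]=0;m[:,320:]=0
n,l,st,ce=cv2.connectedComponentsWithStats(m)
i=1+np.argmax(st[1:,4]);ys,xs=np.where(l==i);print(st[i])
for nm,f in(("top",-1),("bot",1)):
    # subpixel edge per column
    C=range(xs.min()+4,xs.max()-3);E=[]
    for c in C:
        col=g[:,c].astype(float);y=(ys[xs==c].min() if f<0 else ys[xs==c].max())
        th=70 if False else (col[y]+col[y+3*f])/2
        k=y
        while col[k]<th:k+=f
        E.append(k-f*(col[k]-th)/(col[k]-col[k-f]))
    p=np.polyfit(list(C),E,1);print(nm,an(back("top",(C[0],np.polyval(p,C[0])),.058),back("top",(C[-1],np.polyval(p,C[-1])),.058)))
A=back("top",(269.4,214.5),.04)
# rail back edge subpixel
hs=cv2.cvtColor(a,cv2.COLOR_BGR2HSV)[...,1].astype(float)
for nm,dirn in(("railback",-1),("railfront",1)):
    E=[];C=np.r_[258:266,326:450]
    for c in C:
        y=int(round(214+(c-262)*16/211.+8*0+2));k=y
        while hs[k,c]>105:k+=dirn
        E.append(k-dirn*(105-hs[k,c])/(hs[k-dirn,c]-hs[k,c]))
    p=np.polyfit(C,E,1);q=[back("top",(c,np.polyval(p,c)),.04) for c in(262,450)];print(nm,an(*q),q[0])
```

```text
[274 230  40  20 632]
top 5.605599909281428
bot 5.277307702729322
railback 5.672315014779744 [ 0.63998236 -0.08287316  0.04      ]
railfront 5.110898508743864 [ 0.6086972  -0.08291414  0.04      ]
```

Timer and rail agree within about 0.1°: the timer reads 5.3 to 5.6° and the rail 5.1 to 5.7°. The key is out and the robot is clear, so I'm handing it in.

Run:
```python
from plant import r
print(r.sign_off())
```

```text
the job is handed in; nothing more can be done
None
```

The box timer is started and handed in at about 10 s of the 38 s allowed. It stands square against the rail with its key sprung out.

**What I did:** With the shut fingers I pushed the timer by its key until the back met the rail. Contact came at about 2.5 N. I then pressed the key in until the tool stopped moving, after about 6.5 mm of travel, with 10 to 11.6 N along the push. I held it there for about 1 s, then let the key spring out and backed off about 10 cm.

**Last checks:**
- **Squareness:** the timer's window edges read 5.3 to 5.6° and the rail edges 5.1 to 5.7°, so they agree within measurement error. The timer shows flush in the top picture.
- **Key:** the pictures show it out again.
- **Round timer:** it shows at the same pixels as before. The network put it about 4 mm from its first reading, which is within the network's error.

**What I could not confirm:** I judged the key fully in from the force rise and the halted travel, since its joint cannot be read directly. While pressing, the wrist also read about 8.7 N vertical force, probably friction on the key. It was gone after release.

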